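Swing the press head over the bottom bracket shell

TASK

Swing the heavy free-turning head of the small press around until it stands over the seat that holds the tall bottom bracket shell (the other seat holds a flat bearing ring). Only push it gently on the outer faces of its two black spring buffers, never from the top or on the green casting, and brake it from the front so that it does not slam into its end stop. Then take the hand away: it must stay standing over the shell, still and untouched, for several seconds, with the shell, bearing, bell and mug left undisturbed.

Things in the scene. Friction and masses are not known exactly. Their poses are not given: they have to be found in the camera images.
- pivot (a point): Vertical axis of the press column, 165 mm above the cart top (fixed). The column stands on a 150 mm square foot beyond the swing arm; the arm's green hub on it is 110 mm across, its top cap 206 mm above the cart.
- head (a point): Centre of the press head at the end of the swing arm: 300 mm from the pivot axis, 150 mm above the cart. Its +x points from the head to the pivot, y across the arm. The head is a green cast block, 110 mm along the arm, 110 mm across, z = 105 to 195 mm, with a thin steel disc on top (to 200 mm) and a short ram below (down to z = 90 mm).
- swing (a joint): Angle of the arm about the column, rad: 0 points square from the foot to the robot's side, growing as the head goes to the robot's left (+y). Starts near 0; the seats lie 0.65 to 0.85 to either side. Friction is very low: 0.02 N m s/rad viscous, 0.0008 N m dry; it coasts for 20 s or more. Hard end stops at -1.15 and 1.15: stay within 1.12. Keep it under 0.8 rad/s.
- shell: Bottom bracket shell: plain steel tube 44 mm across, 56 mm tall, standing upright in one of two round steel seats (68 mm across, rim 30 mm high, floor at 20 mm) that lie on the circle of the head's centre. Origin at the centre of its underside; its top is at z = 76 mm, so the ram passes 14 mm above it. The head's centre must come to stand over it.
- bearing: Flat steel bearing ring 44 mm across and 14 mm high in the other, identical seat: not the place to go. Origin at the centre of its underside.
- bell: Loose steel bicycle bell, 60 mm across, 38 mm high, origin under its centre; leave it alone.
- cup: Loose white ceramic mug, 84 mm across and 85 mm high with two wheel reflectors standing in it (to about 105 mm), origin under its centre; leave it alone.
- casting: The green cast part: head block, arm (100 mm wide, z = 142 to 188 mm) and hub. Not to be touched; push the buffers only. Origin on the pivot axis at cart-top height, x from head to pivot. Nominal 6 kg; the whole arm's inertia about the axis is 0.48 kg m2 (0.35 to 0.63 in use), felt at the buffers as about 5.3 kg.
- buffer_l: Spring buffer on the head's left side (+y at angle 0): a solid black rubber-faced plunger, 96 mm along the arm, z = 108 to 192 mm, standing 25 mm out of the casting. Origin at the centre of its flat outer face, 80 mm from the arm's centre line. Pushed, it slides into the head by up to 22 mm: spring 100 N/m, hardly damped (0.5 N s/m), so the head bounces off a still hand. 
- buffer_r: The same spring buffer on the head's other side (-y at angle 0), outer face 80 mm from the arm's centre line, 160 mm over both buffers: too wide to grip. Push either with less than 10 N; 1 N is plenty. Origin at the centre of its outer face; axes as the arm (x from head to pivot).
There are look-alikes about, which are no part of the job. What is shaped like the shell but purple or yellow is not meant.

How it is judged:
By the outcome, as a careful person would: the job done as asked, in the order asked, and still so for the second after the job is handed in, with the robot touching nothing.
It also fails if it takes over 45 s, if anything falls off the work surface, if the arm or the gripper's body presses on something with over 40 N, if the wrist force passes 120 N, or if a joint passes its speed limit or range.

ROBOT

A 6-joint arm with a two-finger parallel gripper is mounted at the origin on the work surface. World frame = base frame: x ahead of the robot, y to its left, z up, the work surface at z = 0. Lengths are in m, angles in degrees, forces in N, time in s.
With the tool pointing down it reaches from about 0.25 to 0.725 m from the base axis. Payload 9.7 kg.
Tool frame: the origin (TCP) lies between the finger pads; the fingertips stand bot.tcp_to_tips ahead of it and the grasp point (between the pads) lies 2 mm behind it (bot.tcp_to_tips is the distance from the TCP to the fingertips, in m); z points along the fingers, y is the line along which they close (so a half turn about z gives the same grasp; the last joint's range is limited). The gripper opens to 85 mm and grips with 20 to 120 N. Pads are 22 mm wide; open, the fingers measure 114 mm over their backs; the gripper's body (76 mm by 85 mm) begins 54 mm behind the grasp point. The pads swing forward as they close: fully open they stand 13 mm farther back than shut.
Start: joints at [64.63, 4.979, 10.078, 95.1, 0, 90], TCP at [0.236, 0.497, 0.248] pointing down, gripper open.
Joint ranges: [-179.16, 179.16], [-48.56, 103.87], [-65.8, 70.77], [-126.05, 130.52], [-82.76, 87.17], [-180, 180]. Speed limits (degrees/s): [127.2, 127.2, 147.25, 180, 180, 180].

INTERFACE

Orientations are given as [roll, pitch, yaw] about the fixed x, y, z axes, in that order (R = Rz(yaw) Ry(pitch) Rx(roll)).
In Python, from workcell import sensors, camera, camera_params, bot gives the robot as it stands.
- The arm moves only by the tool apply_moves, never from a script. Its argument "motion" is a list of rows, each an object with "jaw": the opening, from -1 (shut) to 1 (fully open); "xyz": the shift along the tool's x, y, z in mm, a list of three; "twist": the turn about the tool's z in rad. A call has 1 to 5 rows; each row is the pose to reach, as a shift and turn from the pose commanded when the call began, along the tool's axes at that moment; what a row does not reach only later rows make up. A row lasts 1/8 s, in which the tool goes at most 62.5 mm and 10.7 degrees, less where a joint would pass 70% of its speed; a pose out of reach is approached as far as the arm can. A call with a gripper value outside its range is refused whole. The fingers move at their own pace and stop on an object; "grip_force" is the grip in N (left out, the last holds). Time passes only in rows, so rows that repeat a pose let the fingers close. It gives the time, the measured TCP pose, the force, the opening and the grip force at its end, in the units of the state.
- sensors.get_obs(): the state, without advancing time (a new reading comes with each control period).
- camera(name): name is "scene" or "top" or "wrist"; returns (picture, depth): 420x560x3 uint8, red, green, blue; 420x560 float32, m along the optical axis (not along the pixel's ray), 0 where there is no reading.
- camera_params(name): a dict with "mtx" (3x3 intrinsics, pixels), "rvec" (rotation vector, rad) and "tvec" (3), from world to camera coordinates, as OpenCV has them. Camera axes: x right, y down, z forward; pixel columns grow to the right and rows downward; lengths in m; the calibration is good to about 2 mm. A picture is of the moment at which its call begins: read the wrist's pose just before it. camera_params takes no time and is no camera call; for the wrist camera it gives the pose at the moment of the call.
- bot.job_done(): hands the job in; it is judged then, once.
The state is a dict: "time": time; "q": joint angles; "qd": joint speeds; "joint_efforts": joint torques, N m; "ee_pos": TCP position; "tcp_rot": TCP orientation; "wrist_force": force on the tool from outside, world axes, zero at the start; "torque": the same for the moment, N m; "opening": finger opening in m; "grasp_force": force on a finger pad.
Only numpy, scipy, OpenCV 4.12 (cv2) and the standard library are available. Lean on these libraries where they do the work, as an engineer would, in place of code of your own. Each camera call takes 0.05 s, during which the arm holds its last target. There are 200 camera calls.

## Working session

There is one attempt and no reset: what is moved stays moved. The work goes in short steps, Python scripts to look and compute and a tool call to move; the robot and the scene stay as the last step left them, time stands still between calls to the robot, and variables do not carry over. Pictures are saved under pics/ and viewed, at most 10 in all, crops included, and the job is handed in when it is done.

Besides the shell and the picture viewer there is one more tool, called after "Emit:" by a JSON object that holds its "name" and its "arguments". apply_moves: Moves the arm, as the interface text tells. Its arguments: {"type":"object","properties":{"motion":{"type":"array","items":{"type":"object","properties":{"jaw":{"type":"number"},"xyz":{"type":"array","items":{"type":"number"}},"twist":{"type":"number"}}}},"grip_force":{"type":"number"}},"required":["motion"]}

```bash
mkdir -p pics
cat > h.py <<'E'
import numpy as np,cv2
from workcell import sensors,camera,camera_params,bot
def world(name,u,v,d=None,z=None,P=None):
    P=P or camera_params(name);K=np.array(P['mtx'],float).reshape(3,3);R=cv2.Rodrigues(np.array(P['rvec'],float))[0];t=np.array(P['tvec'],float).ravel()
    r=R.T@np.linalg.inv(K)@np.array([u,v,1.]);c=-R.T@t
    return c+r*(d if d is not None else (z-c[2])/r[2])
E
python3 - <<'E'
from h import *
o=sensors.get_obs();print(o['time'],o['ee_pos'],o['tcp_rot'],bot.tcp_to_tips,o['wrist_force'],o['opening'])
for n in('top','scene'):
    im,d=camera(n);np.savez('pics/%s.npz'%n,im=im,d=d);cv2.imwrite('pics/%s0.png'%n,im[:,:,::-1])
    P=camera_params(n);R=cv2.Rodrigues(np.array(P['rvec'],float))[0];print(n,-R.T@np.array(P['tvec']).ravel(),R[2])
E
```

```text
0.0 [0.23556555 0.49679077 0.24757179] [-1.79924975e+02 -1.19194753e-03  1.54628973e+02] 0.017 [ 0.41248332 -0.61085743  0.01453216] 0.08560634442066234
top [0.33263518 0.00742189 1.69225974] [ 0.17336102 -0.00534364 -0.98484385]
scene [ 1.05039939 -0.59836565  0.83603527] [-0.4222674   0.59709359 -0.68203335]
```

View pics/top0.png

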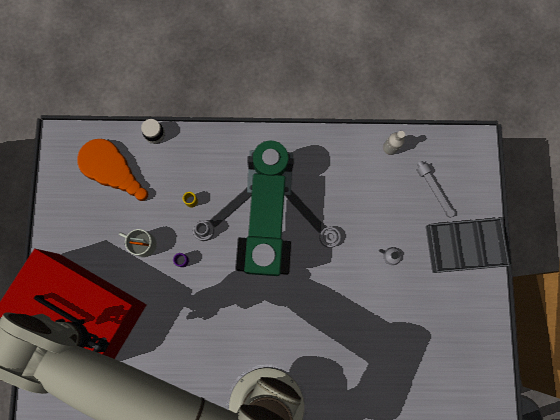

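View pics/scene0.png

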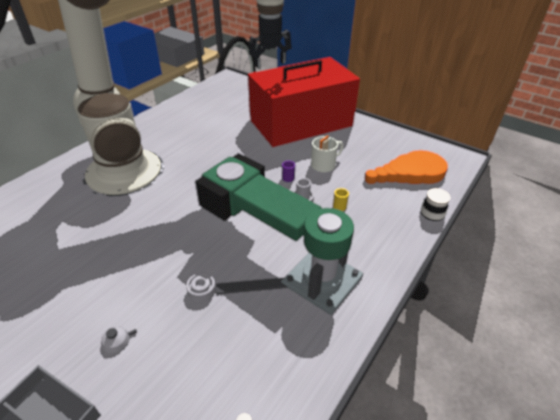

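The top view shows the green press pointing at the robot, with its head at (263,256) and hub at (270,157). The left seat is at (204,230) and the right seat at (331,236). Shell candidates are the steel tube in the left seat (204,229), the flat ring in the right seat (331,236), and the purple (181,260) and yellow (190,199) tubes, which are look-alikes. In the scene view the left seat at (303,188) looks tall. I'll check this in a crop.

Run:
```python
from h import *
T=np.load('pics/top.npz');S=np.load('pics/scene.npz')
c=lambda A,u,v:cv2.resize(A['im'][v-25:v+25,u-33:u+33,::-1],(396,300),interpolation=cv2.INTER_CUBIC)
cv2.imwrite('pics/crop.png',np.vstack([np.hstack([c(T,205,230),c(T,331,236)]),np.hstack([c(S,303,188),c(S,202,285)])]))
for nm,u,v in [('hubcap',271,156),('headdisc',263,255),('Lseat',204,229),('Rseat',331,236),('buffL',241,254),('buffR',286,257),('bell',393,255),('cup',138,242),('purple',181,260)]:
    d=T['d'][v-1:v+2,u-1:u+2];print(nm,world('top',u,v,d=np.median(d)).round(3))
# point cloud
P=camera_params('top');K=np.array(P['mtx']).reshape(3,3);R=cv2.Rodrigues(np.array(P['rvec'],float))[0];t=np.array(P['tvec']).ravel()
v,u=np.mgrid[:420,:560];d=T['d'];W=(np.stack([(u-K[0,2])/K[0,0]*d,(v-K[1,2])/K[1,1]*d,d],-1)-t)@R
np.save('pics/W.npy',W)
def box(nm,m):
    p=W[m&(d>0)];print(nm,len(p),p.min(0).round(3),p.max(0).round(3),((p.min(0)+p.max(0))/2).round(3))
z=W[...,2];im=T['im'].astype(int);w=im.min(-1)>130
reg=lambda a,b,c_,e:(u>=a)&(u<b)&(v>=c_)&(v<e)
box('hub cap',reg(255,288,140,172)&(z>.19)&w)
box('disc',reg(245,282,240,272)&(z>.185)&w)
box('head',reg(225,300,232,280)&(z>.17))
box('L>50mm',reg(188,222,212,248)&(z>.05)); box('L>22',reg(188,222,212,248)&(z>.022))
box('R>22',reg(315,347,220,252)&(z>.022)); box('R>45',reg(315,347,220,252)&(z>.045))
box('cup',reg(115,158,225,260)&(z>.02)); box('bell',reg(378,406,242,268)&(z>.012)); box('toolbox',reg(0,150,245,360)&(z>.02)&(z<.3)&(im[...,0]>150)&(im[...,1]<60))
```

```text
hubcap [ 0.767 -0.005  0.204]
headdisc [0.465 0.015 0.198]
Lseat [0.566 0.214 0.018]
Rseat [ 0.547 -0.21   0.018]
buffL [0.468 0.081 0.192]
buffR [ 0.46  -0.053  0.19 ]
bell [ 0.484 -0.41   0.038]
cup [0.51  0.411 0.101]
purple [ 0.463  0.29  -0.   ]
hub cap 3 [ 0.745 -0.012  0.201] [0.761 0.019 0.204] [0.753 0.004 0.203]
disc 20 [ 0.438 -0.015  0.195] [0.498 0.045 0.205] [0.468 0.015 0.2  ]
head 2064 [ 0.41  -0.065  0.171] [0.537 0.098 0.21 ] [0.473 0.016 0.19 ]
L>50mm 87 [0.54  0.195 0.05 ] [0.581 0.237 0.085] [0.561 0.216 0.068]
L>22 245 [0.529 0.186 0.022] [0.595 0.25  0.085] [0.562 0.218 0.053]
R>22 255 [ 0.511 -0.236  0.022] [ 0.576 -0.172  0.044] [ 0.544 -0.204  0.033]Traceback (most recent call last):
  File "<stdin>", line 19, in <module>
  File "<stdin>", line 12, in box
    return umr_minimum(a, axis, None, out, keepdims, initial, where)
ValueError: zero-size array to reduction operation minimum which has no identity
```

View pics/crop.png

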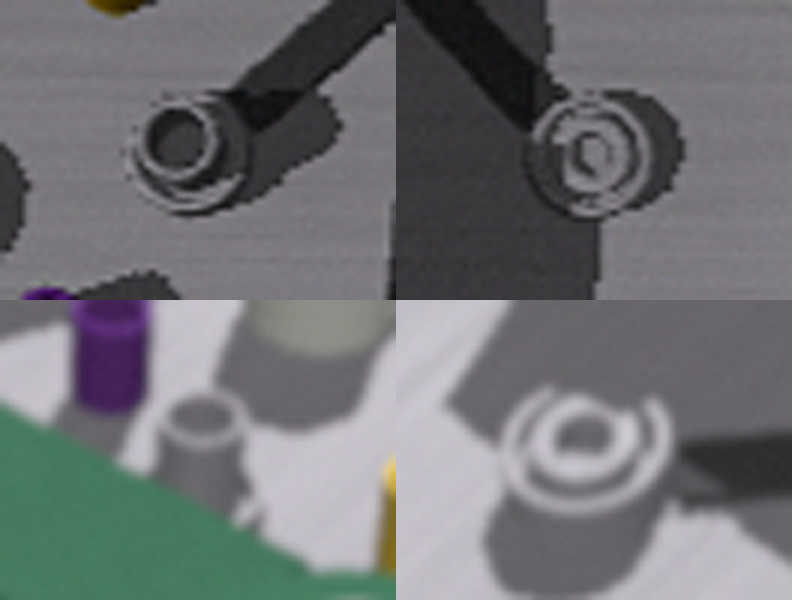

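The crop confirms the choice: the plain tall steel tube stands in the left seat (204,229 top), and the right seat holds the flat ring. The target is therefore the left (+y) seat. Next I'll refine the pivot and plan the approach.

```bash
cat >> h.py <<'E'
def cloud(name='top'):
    im,d=camera(name);P=camera_params(name);K=np.array(P['mtx'],float).reshape(3,3);R=cv2.Rodrigues(np.array(P['rvec'],float))[0];t=np.array(P['tvec'],float).ravel()
    v,u=np.mgrid[:420,:560];return im,d,(np.stack([(u-K[0,2])/K[0,0]*d,(v-K[1,2])/K[1,1]*d,d],-1)-t)@R
def rel(xyz,yaw):
    "tool-frame shift mm and twist from measured pose to world xyz, yaw (deg)"
    o=sensors.get_obs();p=np.array(o['ee_pos']);y=np.radians(o['tcp_rot'][2])
    D=(np.array(xyz)-p)*1000;c,s=np.cos(y),np.sin(y)
    return np.round([D[0]*c+D[1]*s, D[0]*s-D[1]*c, -D[2]],1), round(float(np.radians((o['tcp_rot'][2]-yaw+180)%360-180)),3)
E
python3 - <<'E'
from h import *
T=np.load('pics/top.npz');W=np.load('pics/W.npy');im=T['im'].astype(int);d=T['d'];z=W[...,2]
v,u=np.mgrid[:420,:560]
def circ(m):
    c=cv2.findContours(m.astype(np.uint8),0,1)[0];c=max(c,key=len);(x,y),r=cv2.minEnclosingCircle(c);p=W[m];return x,y,r,p.mean(0).round(4),len(p)
hub=(z>.192)&(u>245)&(u<295)&(v<178)&(v>130);print('hub',circ(hub))
x,y,r,*_=circ(hub);print(world('top',x,y,z=.203))
sm=(u>230)&(u<300)&(v>238)&(v<280);bright=im.min(-1)>110
for nm,mm in [('hubdisc',(v<172)&(v>142)&(u>255)&(u<288)&bright),('headdisc',(v<272)&(v>238)&(u>246)&(u<282)&bright)]:
    x,y,r,*_=circ(mm);m=cv2.moments(mm.astype(np.uint8),True);a=m['m10']/m['m00'],m['m01']/m['m00'];print(nm,x,y,r,a,world('top',*a,z=.206 if 'hub' in nm else .2))
# arm side edges
green=(im[...,1]>im[...,0]+20)
for vv in range(185,232,6):
    uu=np.where(green[vv]&(u[vv]>230)&(u[vv]<310))[0];print(vv,uu.min(),uu.max(),world('top',uu.mean(),vv,z=.188)[:2].round(4),end=' ')
print()
m=(u>190)&(u<220)&(v>215)&(v<245)&(z>.06);print('shelltop',W[m].mean(0),m.sum(),circ(m)[:3]);x,y,r,*_=circ(m);print(world('top',x,y,z=.076))
red=(im[...,0]>120)&(im[...,1]<70)&(u<150)&(v>240);p=W[red&(d>0)];print('toolbox',p.max(0),np.percentile(z[red],[50,99]))
print(rel((.235,.49,.33),154.6),rel((.46,-.13,.30),87))
E
```

```text
hub (269.7753601074219, 157.3937225341797, 17.830020904541016, array([ 0.7589, -0.0022,  0.2155]), 950)
[ 0.76253247 -0.00176349  0.203     ]
hubdisc 269.80767822265625 156.5 7.998818397521973 (271.1217391304348, 154.68260869565216) [ 0.77026895 -0.00575915  0.206     ]
headdisc 262.7765808105469 254.6702117919922 11.025668144226074 (262.88031914893617, 254.5904255319149) [0.46596292 0.01550314 0.2       ]
185 252 283 [0.6796 0.0042] 191 252 283 [0.6609 0.004 ] 197 252 283 [0.6422 0.0038] 203 251 282 [0.6236 0.0066] 209 251 282 [0.6051 0.0064] 215 250 281 [0.5867 0.0092] 221 250 281 [0.5684 0.009 ] 227 249 281 [0.5501 0.0103] 
shelltop [0.54879387 0.20593242 0.15834297] 77 (201.0, 228.10000610351562, 7.000814437866211)
[0.56026906 0.21689771 0.076     ]
toolbox [0.51005394 0.78534877 0.20101078] [0.18940871 0.19767447]
(array([ -2.4,  -6.4, -82.4]), 0.0) (array([-471.4, -470.1,  -52.4]), 1.18)
```

Emit:
{"name": "apply_moves", "arguments": {"motion": [{"xyz":[-40,-40,-25],"twist":0.15,"jaw":-1},{"xyz":[-80,-80,-50],"twist":0.3,"jaw":-1},{"xyz":[-120,-120,-50],"twist":0.45,"jaw":-1},{"xyz":[-160,-160,-50],"twist":0.6,"jaw":-1},{"xyz":[-200,-200,-50],"twist":0.75,"jaw":-1}], "grip_force": 20}}

```text
time: 0.72
ee_pos: [0.3308, 0.2289, 0.2981]
tcp_rot: [180.0, 0.0, 111.4]
wrist_force: [0.3, -0.5, -0.3]
opening: -0.0004
grasp_force: 0.0
```

```bash
cat >> h.py <<'E'
PIV=np.array([.765,-.001])
def head():
    "time, swing world angle, radius of head disc"
    t=sensors.get_obs()['time'];im,d,W=cloud();P=camera_params('top')
    z=W[...,2];r=np.hypot(W[...,0]-PIV[0],W[...,1]-PIV[1])
    g=im.astype(int);m=(g.min(-1)>95)&(np.ptp(g,-1)<40)&(z>.185)&(z<.209)&(r>.25)&(r<.35)&(W[...,0]<.72)
    n,l,s,c=cv2.connectedComponentsWithStats(m.astype(np.uint8));k=1+np.argmax(s[1:,4]);p=world('top',*c[k],z=.2)
    D=p[:2]-PIV;return round(t,3),round(float(np.arctan2(D[1],-D[0])),4),round(float(np.hypot(*D)),3),int(s[k,4])
E
python3 - <<'E'
from h import *
o=sensors.get_obs();print(o['time'],o['ee_pos'],o['tcp_rot'],o['opening'],o['wrist_force']);print(rel((.46,-.13,.30),87))
E
```

```text
0.725 [0.33083506 0.22886236 0.29809465] [1.79996313e+02 3.89672691e-03 1.11401868e+02] -0.0004141815308133679 [ 0.34865098 -0.50026836 -0.27990396]
(array([-381.2,  -10.7,   -1.9]), 0.426)
```

Emit:
{"name": "apply_moves", "arguments": {"motion": [{"xyz":[-60,-2,0],"twist":0.1,"jaw":-1},{"xyz":[-120,-4,0],"twist":0.2,"jaw":-1},{"xyz":[-180,-6,0],"twist":0.3,"jaw":-1},{"xyz":[-240,-8,0],"twist":0.4,"jaw":-1},{"xyz":[-300,-10,0],"twist":0.426,"jaw":-1}]}}

```text
time: 1.35
ee_pos: [0.4323, -0.054, 0.2982]
tcp_rot: [180.0, -0.0, 87.1]
wrist_force: [1.1, 1.3, 0.6]
opening: -0.0002
grasp_force: 0.0
```

Run:
```python
from h import *
print(rel((.46,-.125,.165),87),head())
```

```text
(array([-69.5,  31.3, 133.2]), 0.002) (1.35, 0.0955, 0.305, 199)
```

Emit:
{"name": "apply_moves", "arguments": {"motion": [{"xyz":[-40,15,0],"jaw":-1},{"xyz":[-69,31,20],"jaw":-1},{"xyz":[-69,31,70],"jaw":-1},{"xyz":[-69,31,115],"jaw":-1},{"xyz":[-69,31,133],"jaw":-1}]}}

```text
validation failed for argument at $.mo...
```

Run:
```python
from h import *
print(head());o=sensors.get_obs();print(o['ee_pos'],o['tcp_rot'],o['wrist_force'])
im,d=camera('scene');c=im[130:260,120:310,::-1]
im2,d=camera('top');c2=im2[200:310,200:360,::-1]
cv2.imwrite('pics/pre.png',np.hstack([cv2.resize(c,(400,274)),cv2.resize(c2,(398,274))]))
```

```text
(1.4, 0.0777, 0.301, 297)
[ 0.43288006 -0.05648056  0.29715087] [-1.79914180e+02  5.33748464e-02  8.68637014e+01] [-0.40953425  1.08913289  0.53991813]
```

View pics/pre.png

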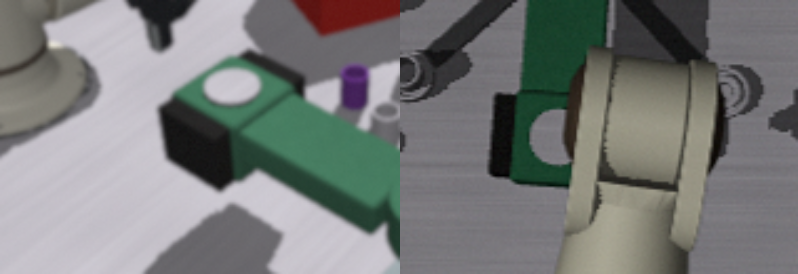

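The move was refused, so nothing moved. The hand is still high, to the right of the head, and its wrist covers part of the disc in the top view. I'll resend with twist in every row.

Emit:
{"name": "apply_moves", "arguments": {"motion": [{"xyz":[-40,15,0],"twist":0,"jaw":-1},{"xyz":[-69,31,20],"twist":0,"jaw":-1},{"xyz":[-69,31,70],"twist":0,"jaw":-1},{"xyz":[-69,31,115],"twist":0,"jaw":-1},{"xyz":[-69,31,133],"twist":0,"jaw":-1}]}}

```text
time: 2.17
ee_pos: [0.4587, -0.1207, 0.1631]
tcp_rot: [-179.8, -0.0, 87.4]
wrist_force: [-0.1, 0.1, 1.1]
opening: 0.0001
grasp_force: 0.0
```

Run:
```python
from h import *
print(head());o=sensors.get_obs();print(o['time'],o['ee_pos'],o['tcp_rot'],o['wrist_force'])
im,d=camera('scene');c=im[130:260,120:310,::-1]
im2,d=camera('top');c2=im2[200:310,200:360,::-1]
cv2.imwrite('pics/pre2.png',np.hstack([cv2.resize(c,(400,274)),cv2.resize(c2,(398,274))]))
```

```text
(2.175, 0.056, 0.299, 389)
2.225 [ 0.45868114 -0.12082559  0.16225255] [-1.79786394e+02 -5.50291254e-02  8.73648398e+01] [-0.12118824 -0.03068978 -2.54456342]
```

View pics/pre2.png

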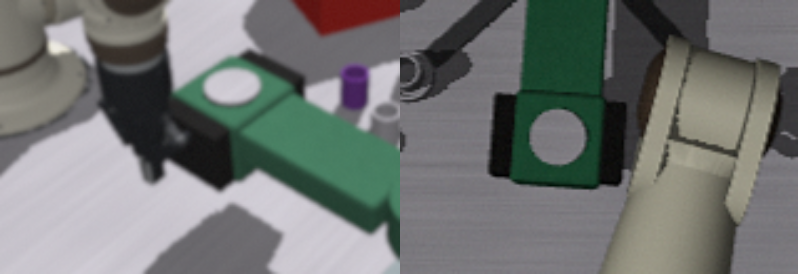

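Emit:
{"name": "apply_moves", "arguments": {"motion": [{"xyz":[15,0,0],"twist":0,"jaw":-1},{"xyz":[26,0,0],"twist":0,"jaw":-1},{"xyz":[30,0,0],"twist":0,"jaw":-1},{"xyz":[32.5,0,0],"twist":0,"jaw":-1},{"xyz":[35,0,0],"twist":0,"jaw":-1}]}}

```text
time: 2.95
ee_pos: [0.4615, -0.0873, 0.1654]
tcp_rot: [180.0, 0.0, 87.2]
wrist_force: [0.1, -0.6, -1.2]
opening: 0.0
grasp_force: 0.0
```

Emit:
{"name": "apply_moves", "arguments": {"motion": [{"xyz":[2.5,0,0],"twist":0,"jaw":-1},{"xyz":[5,0,0],"twist":0,"jaw":-1},{"xyz":[7.5,0,0],"twist":0,"jaw":-1},{"xyz":[10,0,0],"twist":0,"jaw":-1},{"xyz":[12.5,0,0],"twist":0,"jaw":-1}]}}

```text
time: 3.58
ee_pos: [0.462, -0.0748, 0.1653]
tcp_rot: [-180.0, 0.0, 87.2]
wrist_force: [0.6, -0.9, -0.4]
opening: 0.0
grasp_force: 0.0
```

Run:
```python
from h import *
print(head());o=sensors.get_obs();print(o['time'],o['ee_pos'],o['tcp_rot'],o['wrist_force'])
```

```text
(3.575, 0.0576, 0.299, 385)
3.625 [ 0.46202012 -0.07459359  0.16526751] [-1.79995776e+02 -3.04660988e-03  8.72537694e+01] [-0.31291633  0.65842956  0.01524575]
```

Emit:
{"name": "apply_moves", "arguments": {"motion": [{"xyz":[2.5,0,0],"twist":0,"jaw":-1},{"xyz":[5,0,0],"twist":0,"jaw":-1},{"xyz":[7.5,0,0],"twist":0,"jaw":-1},{"xyz":[10,0,0],"twist":0,"jaw":-1},{"xyz":[12.5,0,0],"twist":0,"jaw":-1}]}}

```text
time: 4.25
ee_pos: [0.4626, -0.0622, 0.1653]
tcp_rot: [180.0, -0.0, 87.3]
wrist_force: [-0.4, -0.0, 0.8]
opening: 0.0002
grasp_force: 0.0
```

Emit:
{"name": "apply_moves", "arguments": {"motion": [{"xyz":[2.5,0,0],"twist":0,"jaw":-1},{"xyz":[5,0,0],"twist":0,"jaw":-1},{"xyz":[7.5,0,0],"twist":0,"jaw":-1},{"xyz":[8,0,0],"twist":0,"jaw":-1}]}}

```text
time: 4.75
ee_pos: [0.463, -0.0543, 0.1653]
tcp_rot: [180.0, 0.0, 87.3]
wrist_force: [-0.8, 0.0, 0.6]
opening: 0.0001
grasp_force: 0.0
```

Run:
```python
from h import *
print(head());o=sensors.get_obs();print(o['time'],o['ee_pos'],o['tcp_rot'],o['wrist_force'])
```

```text
(4.75, 0.1748, 0.299, 388)
4.8 [ 0.4630164  -0.05431528  0.16528616] [-1.79999142e+02 -7.09049548e-04  8.72592569e+01] [0.23414924 0.60041873 0.30274828]
```

Emit:
{"name": "apply_moves", "arguments": {"motion": [{"xyz":[-8,0,-45],"twist":0,"jaw":-1},{"xyz":[0,0,-85],"twist":0,"jaw":-1},{"xyz":[55,20,-90],"twist":0.15,"jaw":-1},{"xyz":[110,40,-90],"twist":0.3,"jaw":-1},{"xyz":[165,60,-90],"twist":0.45,"jaw":-1}]}}

```text
time: 5.42
ee_pos: [0.5315, 0.1091, 0.2556]
tcp_rot: [180.0, -0.0, 61.2]
wrist_force: [0.3, -0.4, 1.2]
opening: -0.0001
grasp_force: 0.0
```

Run:
```python
from h import *
print(head());o=sensors.get_obs();print(o['time'],o['ee_pos'],o['tcp_rot'],o['wrist_force'])
print(rel((.594,.262,.25),50))
```

```text
(5.425, 0.1556, 0.288, 9)
5.475 [0.53310185 0.11432291 0.25404903] [-1.79943922e+02 -1.16183796e-01  6.06784583e+01] [-4.28424232  1.78937686 -3.11628746]
(array([158.6, -19.2,   4. ]), 0.186)
```

Emit:
{"name": "apply_moves", "arguments": {"motion": [{"xyz":[55,-6,0],"twist":0.1,"jaw":-1},{"xyz":[110,-13,0],"twist":0.186,"jaw":-1},{"xyz":[158,-19,5],"twist":0.186,"jaw":-1},{"xyz":[158,-19,50],"twist":0.186,"jaw":-1},{"xyz":[158,-19,88],"twist":0.186,"jaw":-1}]}}

```text
time: 6.1
ee_pos: [0.5897, 0.2561, 0.1653]
tcp_rot: [-180.0, 0.0, 50.9]
wrist_force: [-0.0, 0.0, 0.4]
opening: -0.0001
grasp_force: 0.0
```

Run:
```python
from h import *
print(head());print(head());o=sensors.get_obs();print(o['time'],o['ee_pos'],o['tcp_rot'],o['wrist_force'])
print(rel((.594,.262,.165),50))
```

```text
(6.1, 0.3238, 0.299, 391)
(6.15, 0.3301, 0.299, 388)
6.2 [0.58788666 0.25472879 0.16224347] [-179.79481331    0.39483235   50.83208187] [-0.32882974 -0.231283   -0.18467297]
(array([ 9.5,  0.1, -2.8]), 0.015)
```

Emit:
{"name": "apply_moves", "arguments": {"motion": [{"xyz":[0,0,0],"twist":0,"jaw":-1},{"xyz":[0,0,0],"twist":0,"jaw":-1},{"xyz":[0,0,0],"twist":0,"jaw":-1},{"xyz":[0,0,0],"twist":0,"jaw":-1},{"xyz":[0,0,0],"twist":0,"jaw":-1}]}}

```text
time: 6.82
ee_pos: [0.5897, 0.2554, 0.1675]
tcp_rot: [180.0, -0.0, 50.8]
wrist_force: [-0.1, -0.7, 0.0]
opening: 0.0
grasp_force: 0.0
```

Run:
```python
from h import *
print(head());o=sensors.get_obs();p=o['ee_pos'];print(o['time'],p,o['tcp_rot'],o['wrist_force'])
D=p[:2]-PIV;t=np.radians(90-47)
print('hand angle/r',np.arctan2(D[1],-D[0]),np.hypot(*D))
```

```text
(6.825, 0.3986, 0.299, 384)
6.875 [0.58966737 0.25536378 0.16745008] [ 1.79995404e+02 -9.91379504e-03  5.08092088e+01] [ 0.50745124  0.23961895 -0.4085886 ]
hand angle/r 0.9709431971530412 0.3105864138177436
```

```bash
cat >> h.py <<'E'
def hand(f,z=.165,yaw=None):
    t=np.array([np.sin(f),np.cos(f)]);p=PIV+.3*np.array([-np.cos(f),np.sin(f)])+.091*t
    return rel((*p,z),45 if yaw is None else yaw)
def phi():
    o=sensors.get_obs();D=np.array(o['ee_pos'])[:2]-PIV;r=np.hypot(*D);return round(o['time'],3),round(float(np.arctan2(D[1],-D[0])-np.arcsin(.091/r)),4),r.round(4),np.round(o['tcp_rot'][2],1)
E
python3 -c "
from h import *
print(hand(.76))"
```

```text
(array([25.6,  5.7,  2.5]), 0.101)
```

Emit:
{"name": "apply_moves", "arguments": {"motion": [{"xyz":[10,2,0],"twist":0.05,"jaw":-1},{"xyz":[20,5,0],"twist":0.1,"jaw":-1},{"xyz":[25,5.7,0],"twist":0.1,"jaw":-1},{"xyz":[25,5.7,0],"twist":0.1,"jaw":-1},{"xyz":[25,5.7,0],"twist":0.1,"jaw":-1}]}}

```text
time: 7.5
ee_pos: [0.6097, 0.271, 0.1673]
tcp_rot: [-180.0, 0.0, 45.1]
wrist_force: [0.3, -0.6, 0.2]
opening: -0.0001
grasp_force: 0.0
```

Emit:
{"name": "apply_moves", "arguments": {"motion": [{"xyz":[0,0,0],"twist":0,"jaw":-1},{"xyz":[0,0,0],"twist":0,"jaw":-1},{"xyz":[0,0,0],"twist":0,"jaw":-1},{"xyz":[0,0,0],"twist":0,"jaw":-1},{"xyz":[0,0,0],"twist":0,"jaw":-1}]}}

```text
time: 8.12
ee_pos: [0.6099, 0.2711, 0.1673]
tcp_rot: [-180.0, 0.0, 45.1]
wrist_force: [0.1, 0.2, -0.0]
opening: 0.0005
grasp_force: 0.0
```

Run:
```python
from h import *
print(phi(),head(),head())
```

```text
(8.125, 0.7578, np.float64(0.3132), np.float64(45.1)) (8.125, 0.5232, 0.299, 385) (8.175, 0.5288, 0.299, 384)
```

Emit:
{"name": "apply_moves", "arguments": {"motion": [{"xyz":[0,0,0],"twist":0,"jaw":-1},{"xyz":[0,0,0],"twist":0,"jaw":-1},{"xyz":[0,0,0],"twist":0,"jaw":-1},{"xyz":[0,0,0],"twist":0,"jaw":-1},{"xyz":[0,0,0],"twist":0,"jaw":-1}]}}

```text
time: 8.85
ee_pos: [0.6098, 0.2711, 0.1673]
tcp_rot: [180.0, 0.0, 45.1]
wrist_force: [0.8, -1.0, -0.0]
opening: 0.0001
grasp_force: 0.0
```

Emit:
{"name": "apply_moves", "arguments": {"motion": [{"xyz":[0,0,0],"twist":0,"jaw":-1},{"xyz":[0,0,0],"twist":0,"jaw":-1},{"xyz":[0,0,0],"twist":0,"jaw":-1},{"xyz":[0,0,0],"twist":0,"jaw":-1},{"xyz":[0,0,0],"twist":0,"jaw":-1}]}}

```text
time: 9.48
ee_pos: [0.6099, 0.2712, 0.1673]
tcp_rot: [180.0, -0.0, 45.1]
wrist_force: [0.3, -0.0, 0.3]
opening: -0.0001
grasp_force: 0.0
```

Run:
```python
from h import *
print(phi(),head())
```

```text
(9.475, 0.7579, np.float64(0.3133), np.float64(45.1)) (9.475, 0.6315, 0.294, 313)
```

Emit:
{"name": "apply_moves", "arguments": {"motion": [{"xyz":[0,0,0],"twist":0,"jaw":-1},{"xyz":[0,0,0],"twist":0,"jaw":-1},{"xyz":[0,0,0],"twist":0,"jaw":-1},{"xyz":[0,0,0],"twist":0,"jaw":-1}]}}

```text
time: 10.02
ee_pos: [0.6099, 0.2711, 0.1673]
tcp_rot: [180.0, -0.0, 45.1]
wrist_force: [0.3, 0.6, 0.3]
opening: -0.0002
grasp_force: 0.0
```

```bash
cat >> h.py <<'E'
def head2():
    "swing angle from the scene camera: ellipse round the steel disc"
    t=sensors.get_obs()['time'];im,d,W=cloud('scene');z=W[...,2];r=np.hypot(W[...,0]-PIV[0],W[...,1]-PIV[1]);g=im.astype(int)
    m=(g.min(-1)>95)&(np.ptp(g,-1)<40)&(z>.185)&(z<.212)&(r>.25)&(r<.35)
    n,l,s,c=cv2.connectedComponentsWithStats(m.astype(np.uint8));k=1+np.argmax(s[1:,4]);p=world('scene',*c[k],z=.2)
    D=p[:2]-PIV;return round(t,3),round(float(np.arctan2(D[1],-D[0])),4),round(float(np.hypot(*D)),3),s[k].tolist()
E
python3 - <<'E'
from h import *
print(phi(),head2())
# bias check on the picture of the start, then what the scene camera sees
S=np.load('pics/scene.npz');_c=camera
import h
h.camera=lambda n:(S['im'],S['d']);print('start',head2())
E
```

```text
(10.025, 0.758, np.float64(0.3132), np.float64(45.1)) (10.025, 0.6787, 0.298, [278, 140, 27, 17, 359])
start (10.075, 0.051, 0.302, [206, 156, 39, 24, 451])
```

Emit:
{"name": "apply_moves", "arguments": {"motion": [{"xyz":[0,0,0],"twist":0,"jaw":-1},{"xyz":[0,0,0],"twist":0,"jaw":-1},{"xyz":[0,0,0],"twist":0,"jaw":-1},{"xyz":[0.5,0,0],"twist":0,"jaw":-1},{"xyz":[2,0,0],"twist":0,"jaw":-1}]}}

```text
time: 10.7
ee_pos: [0.6113, 0.2726, 0.1673]
tcp_rot: [180.0, -0.0, 45.1]
wrist_force: [1.0, -0.3, -0.2]
opening: -0.0001
grasp_force: 0.0
```

Emit:
{"name": "apply_moves", "arguments": {"motion": [{"xyz":[1.5,0,0],"twist":0,"jaw":-1},{"xyz":[3,0,0],"twist":0,"jaw":-1},{"xyz":[4.5,0,0],"twist":0,"jaw":-1},{"xyz":[6,0,0],"twist":0,"jaw":-1},{"xyz":[7.5,0,0],"twist":0,"jaw":-1}]}}

```text
time: 11.32
ee_pos: [0.6166, 0.2779, 0.1672]
tcp_rot: [-180.0, 0.0, 45.1]
wrist_force: [-1.2, -0.4, -1.4]
opening: 0.0001
grasp_force: 0.0
```

Emit:
{"name": "apply_moves", "arguments": {"motion": [{"xyz":[1.5,0,0],"twist":0,"jaw":-1},{"xyz":[3,0,0],"twist":0,"jaw":-1},{"xyz":[4.5,0,0],"twist":0,"jaw":-1},{"xyz":[6,0,0],"twist":0,"jaw":-1},{"xyz":[7.5,0,0],"twist":0,"jaw":-1}]}}

```text
time: 11.95
ee_pos: [0.6219, 0.2832, 0.1673]
tcp_rot: [180.0, 0.0, 45.1]
wrist_force: [1.0, -0.3, 1.1]
opening: -0.0001
grasp_force: 0.0
```

Run:
```python
from h import *
print(phi(),head2(),head())
```

```text
(11.95, 0.8144, np.float64(0.3182), np.float64(45.1)) (11.95, 0.8039, 0.298, [291, 138, 27, 17, 351]) (12.0, 0.7996, 0.287, 223)
```

Emit:
{"name": "apply_moves", "arguments": {"motion": [{"xyz":[1.5,0,0],"twist":0,"jaw":-1},{"xyz":[3,0,0],"twist":0,"jaw":-1},{"xyz":[4.5,0,0],"twist":0,"jaw":-1}]}}

```text
time: 12.42
ee_pos: [0.6251, 0.2865, 0.1673]
tcp_rot: [-180.0, 0.0, 45.1]
wrist_force: [-0.8, 0.1, -1.3]
opening: 0.0002
grasp_force: 0.0
```

Run:
```python
from h import *
print(phi(),[head2() for _ in range(3)])
im,d=camera('scene');im2,_=camera('top')
cv2.imwrite('pics/brake.png',np.hstack([cv2.resize(im[100:230,220:390,::-1],(400,300)),cv2.resize(im2[170:290,170:320,::-1],(375,300))]))
```

```text
(12.425, 0.8292, np.float64(0.3197), np.float64(45.1)) [(12.425, 0.8057, 0.298, [291, 138, 27, 17, 351]), (12.475, 0.8063, 0.298, [291, 138, 27, 17, 352]), (12.525, 0.8064, 0.298, [291, 138, 28, 17, 354])]
```

View pics/brake.png

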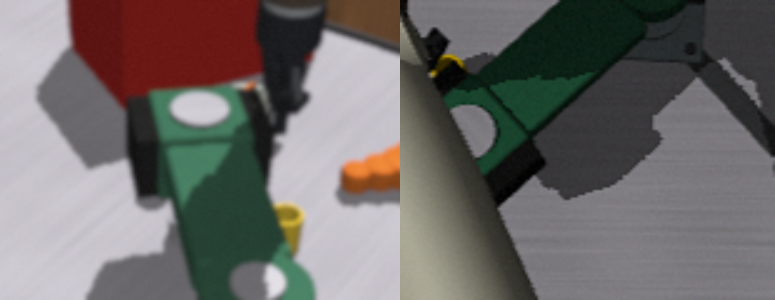

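The crop shows the head standing over the left seat and almost still. The closed fingers are just clear of the far buffer face. I'll back off, then go up and away.

Emit:
{"name": "apply_moves", "arguments": {"motion": [{"xyz":[5,0,0],"twist":0,"jaw":-1},{"xyz":[10,0,-10],"twist":0,"jaw":-1},{"xyz":[12,0,-50],"twist":0,"jaw":-1},{"xyz":[12,0,-100],"twist":0,"jaw":-1},{"xyz":[12,0,-140],"twist":0,"jaw":-1}]}}

```text
time: 13.3
ee_pos: [0.6335, 0.2949, 0.3095]
tcp_rot: [180.0, -0.1, 45.1]
wrist_force: [0.9, 0.2, -0.2]
opening: 0.0
grasp_force: 0.0
```

Run:
```python
from h import *
print(sensors.get_obs()['ee_pos'],head2(),rel((.38,.42,.31),45))
```

```text
[0.63347488 0.29493203 0.30954553] (13.3, 0.8095, 0.298, [292, 138, 27, 17, 349]) (array([ -90.5, -267.8,    5. ]), 0.001)
```

Emit:
{"name": "apply_moves", "arguments": {"motion": [{"xyz":[-18,-54,0],"twist":0,"jaw":-1},{"xyz":[-36,-108,0],"twist":0,"jaw":-1},{"xyz":[-54,-160,0],"twist":0,"jaw":-1},{"xyz":[-72,-214,0],"twist":0,"jaw":-1},{"xyz":[-90,-268,0],"twist":0,"jaw":-1}]}}

```text
time: 13.98
ee_pos: [0.3879, 0.4121, 0.3073]
tcp_rot: [-179.4, -0.0, 46.4]
wrist_force: [0.5, 0.4, -0.8]
opening: -0.0004
grasp_force: 0.0
```

Emit:
{"name": "apply_moves", "arguments": {"motion": [{"xyz":[0,0,0],"twist":0,"jaw":-1},{"xyz":[0,0,0],"twist":0,"jaw":-1},{"xyz":[0,0,0],"twist":0,"jaw":-1},{"xyz":[0,0,0],"twist":0,"jaw":-1},{"xyz":[0,0,0],"twist":0,"jaw":-1}]}}

```text
time: 14.6
ee_pos: [0.3904, 0.4108, 0.3071]
tcp_rot: [-179.4, 0.0, 46.2]
wrist_force: [0.9, 0.0, -0.2]
opening: -0.0001
grasp_force: 0.0
```

Run:
```python
from h import *
print(head2(),head())
```

```text
(14.6, 0.8098, 0.297, [292, 139, 27, 16, 343]) (14.65, 0.8149, 0.299, 373)
```

Emit:
{"name": "apply_moves", "arguments": {"motion": [{"xyz":[0,0,0],"twist":0,"jaw":-1},{"xyz":[0,0,0],"twist":0,"jaw":-1},{"xyz":[0,0,0],"twist":0,"jaw":-1},{"xyz":[0,0,0],"twist":0,"jaw":-1},{"xyz":[0,0,0],"twist":0,"jaw":-1}]}}

```text
time: 15.32
ee_pos: [0.3899, 0.4111, 0.3073]
tcp_rot: [-179.4, 0.0, 46.3]
wrist_force: [-1.0, -0.3, 0.9]
opening: 0.0001
grasp_force: 0.0
```

Emit:
{"name": "apply_moves", "arguments": {"motion": [{"xyz":[0,0,0],"twist":0,"jaw":-1},{"xyz":[0,0,0],"twist":0,"jaw":-1},{"xyz":[0,0,0],"twist":0,"jaw":-1},{"xyz":[0,0,0],"twist":0,"jaw":-1},{"xyz":[0,0,0],"twist":0,"jaw":-1}]}}

```text
time: 15.95
ee_pos: [0.3899, 0.411, 0.3073]
tcp_rot: [-179.4, 0.0, 46.3]
wrist_force: [0.1, -0.4, -0.5]
opening: 0.0001
grasp_force: 0.0
```

Emit:
{"name": "apply_moves", "arguments": {"motion": [{"xyz":[0,0,0],"twist":0,"jaw":-1},{"xyz":[0,0,0],"twist":0,"jaw":-1},{"xyz":[0,0,0],"twist":0,"jaw":-1},{"xyz":[0,0,0],"twist":0,"jaw":-1},{"xyz":[0,0,0],"twist":0,"jaw":-1}]}}

```text
time: 16.58
ee_pos: [0.3899, 0.4111, 0.3073]
tcp_rot: [-179.4, 0.0, 46.3]
wrist_force: [-0.8, -0.7, -0.2]
opening: 0.0
grasp_force: 0.0
```

Run:
```python
from h import *
print(head2(),head())
```

```text
(16.575, 0.8099, 0.297, [292, 139, 27, 16, 342]) (16.625, 0.8154, 0.299, 373)
```

Emit:
{"name": "apply_moves", "arguments": {"motion": [{"xyz":[0,0,0],"twist":0,"jaw":-1},{"xyz":[0,0,0],"twist":0,"jaw":-1},{"xyz":[0,0,0],"twist":0,"jaw":-1},{"xyz":[0,0,0],"twist":0,"jaw":-1},{"xyz":[0,0,0],"twist":0,"jaw":-1}]}}

```text
time: 17.3
ee_pos: [0.3899, 0.4111, 0.3073]
tcp_rot: [-179.4, 0.0, 46.3]
wrist_force: [0.7, 1.3, -0.3]
opening: 0.0002
grasp_force: 0.0
```

Emit:
{"name": "apply_moves", "arguments": {"motion": [{"xyz":[0,0,0],"twist":0,"jaw":-1},{"xyz":[0,0,0],"twist":0,"jaw":-1},{"xyz":[0,0,0],"twist":0,"jaw":-1},{"xyz":[0,0,0],"twist":0,"jaw":-1},{"xyz":[0,0,0],"twist":0,"jaw":-1}]}}

```text
time: 17.92
ee_pos: [0.3899, 0.4111, 0.3073]
tcp_rot: [-179.4, 0.0, 46.3]
wrist_force: [-0.3, -0.3, -0.1]
opening: -0.0
grasp_force: 0.0
```

Emit:
{"name": "apply_moves", "arguments": {"motion": [{"xyz":[0,0,0],"twist":0,"jaw":-1},{"xyz":[0,0,0],"twist":0,"jaw":-1},{"xyz":[0,0,0],"twist":0,"jaw":-1},{"xyz":[0,0,0],"twist":0,"jaw":-1},{"xyz":[0,0,0],"twist":0,"jaw":-1}]}}

```text
time: 18.55
ee_pos: [0.3899, 0.4111, 0.3073]
tcp_rot: [-179.4, 0.0, 46.3]
wrist_force: [-0.0, -0.4, -0.1]
opening: 0.0
grasp_force: 0.0
```

Emit:
{"name": "apply_moves", "arguments": {"motion": [{"xyz":[0,0,0],"twist":0,"jaw":-1},{"xyz":[0,0,0],"twist":0,"jaw":-1},{"xyz":[0,0,0],"twist":0,"jaw":-1},{"xyz":[0,0,0],"twist":0,"jaw":-1},{"xyz":[0,0,0],"twist":0,"jaw":-1}]}}

```text
time: 19.18
ee_pos: [0.3899, 0.4111, 0.3073]
tcp_rot: [-179.4, 0.0, 46.3]
wrist_force: [-0.2, 1.1, 0.3]
opening: -0.0003
grasp_force: 0.0
```

Run:
```python
from h import *
a,b=head2(),head();print(a,b)
im,_=camera('scene');cv2.imwrite('pics/end.png',im[:,:,::-1])
```

```text
(19.175, 0.8102, 0.297, [292, 139, 27, 16, 344]) (19.225, 0.8154, 0.299, 375)
```

View pics/end.png

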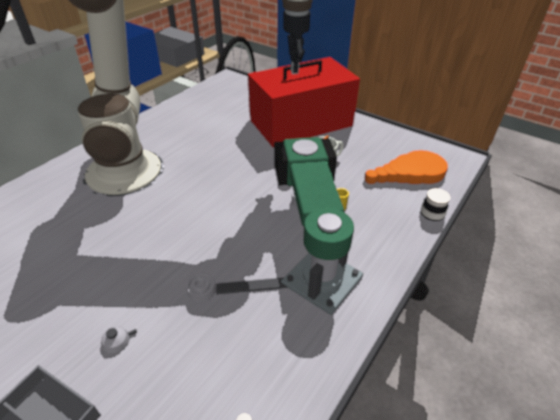

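The final view shows the head (305,148) standing still over the left seat. The bell (115,338), the bearing (202,287) and the mug behind the head are where they were, and the hand is well clear.

```bash
python3 -c "
from workcell import bot
print(bot.job_done())"
```

```text
the job is handed in; nothing more can be done
None
```

The job is handed in at about 19 s: the press head stands over the bottom bracket shell, about 0.001 rad (under 1 mm) off centre by the top camera. It has been still and untouched for over 5 s, was moved only by gentle pushes on its two buffers, and the bearing, bell and mug look undisturbed (the shell itself is hidden under the head).

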